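Unlatch the topping canister's lid for the wash

ROBOT

A 7-joint arm with a two-finger parallel gripper is mounted at the origin on the work surface. World frame = base frame: x ahead of the robot, y to its left, z up, the work surface at z = 0. Lengths are in m, angles in rad, forces in N, time in s.
With the tool pointing down it reaches from about 0.4 to 0.875 m from the base axis. Payload 19.3 kg.
Tool frame: the origin (TCP) lies midway between the tips of the shut fingers; the grasp point (between the pads) lies 19 mm behind it; z points along the fingers, y is the line along which they close (so a half turn about z gives the same grasp; the last joint's range is limited). The gripper opens to 85 mm and grips with 20 to 120 N. Pads are 22 mm wide; open, the fingers measure 114 mm over their backs; the gripper's body (76 mm by 85 mm) begins 54 mm behind the grasp point. The pads swing forward as they close: fully open they stand 13 mm farther back than shut.
Start: joints at [-1.37, 0.521, -0.036, 1.599, 0.021, 1.021, -0.113], TCP at [0.167, 0.602, 0.195] pointing down, gripper open.
Joint ranges: [-2.91, 2.91], [-0.3, 2.13], [-1.5, 1.42], [0.17, 2.43], [-1.26, 4.41], [0.16, 1.93], [-2.52, 2.52]. Speed limits (rad/s): [1.89, 1.89, 2.39, 2.39, 3.01, 3.01, 3.01].

INTERFACE

Orientations are given as a rotation vector (axis times angle).
In Python, from cell import r gives the robot as it stands.
- The arm moves only by the tool jog_arm, never from a script. Its arguments are lists of equal length, an entry for each row: "linear": the shift along the tool's x, y, z in m, a list of three; "spin": the turn about the tool's z in rad; "gripper": the opening, from 0 (shut) to 1 (fully open). A call has 1 to 10 rows; each row is the pose to reach, as a shift and turn from the pose commanded when the call began, along the tool's axes at that moment; what a row does not reach only later rows make up. A row lasts 1/8 s, in which the tool goes at most 62.5 mm and 10.7 degrees, less where a joint would pass 70% of its speed; a pose out of reach is approached as far as the arm can. A call with a gripper value outside its range is refused whole. The fingers move at their own pace and stop on an object; "newtons" is the grip in N (left out, the last holds). Time passes only in rows, so rows that repeat a pose let the fingers close. It gives the time, the measured TCP pose, the force, the opening and the grip force at its end, in the units of the state.
- r.read_state(): the state, without advancing time (a new reading comes with each control period).
- r.snapshot(name): name is "side" or "top"; returns (picture, depth): 480x640x3 uint8, red, green, blue; 480x640 float32, m along the optical axis (not along the pixel's ray), 0 where there is no reading.
- r.get_calibration(name): a dict with "intrinsics" (3x3 intrinsics, pixels), "position" and "rotation" of the camera in the world. Camera axes: x right, y down, z forward; pixel columns grow to the right and rows downward; lengths in m; the calibration is good to about 2 mm. A picture is of the moment at which its call begins. get_calibration takes no time and is no camera call.
- r.job_done(): hands the job in; it is judged then, once.
The state is a dict: "t": time; "joint_positions": joint angles; "joint_velocities": joint speeds; "joint_torque": joint torques, N m; "position": TCP position; "ee_rot": TCP orientation; "ft_force": force on the tool from outside, world axes, zero at the start; "torque": the same for the moment, N m; "grip_width": finger opening in m; "grasp_force": force on a finger pad.
Only numpy, scipy, OpenCV 4.12 (cv2) and the standard library are available. Lean on these libraries where they do the work, as an engineer would, in place of code of your own. Each camera call takes 0.05 s, during which the arm holds its last target. There are 200 camera calls.

TASK

Open the square topping canister for refilling: pinch the two sprung buttons on its lid together to free the catch, lift the lid off and put it in the grey wash tub. Leave the canister standing where it is, leave the round canister shut and in place, and do not knock over anything else on the counter.

Things in the scene. Friction and masses are not known exactly. Their poses are not given: they have to be found in the camera images.
- square_can: Square stainless-steel canister, 116 x 116 mm, 100 mm tall, loose on the counter, 0.7 to 1 kg without lid. Origin: centre of its underside; z up. Its lid sits on top, its catch tongues hooked under flanges on the canister's inner +y and -y sides; its x and y axes are those of the lid.
- square_lid_grip (a point): Centre of the square lid's hub, midway between its buttons at mid-height; 133 mm up while the lid is on. Hub 46 mm (x) by 32 mm (y), top 18 mm and lid plate's upper face 28 mm from this point. Dark rubber buttons, 28 x 28 mm, stand out on the +y and -y sides: 54 mm over their faces, 38 mm when fully in. The x sides are plain; gripping those does not free the catch. y: line of pressing; z up.
- square_lid_button_left (a joint): Inward travel of the +y button of the square lid: 0 out, 0.008 m fully in; spring, about 2 N to start and 8 N fully in. The catch on this side is clear from about 0.007 m; with either button out the lid stays locked to the canister.
- square_lid_button_right (a joint): The same for the -y button of the square lid.
- round_can: Round stainless-steel canister, 116 mm diameter, 100 mm tall, loose, with the same kind of catch and a round lid: not to be opened. Origin: centre of its underside.
- round_lid_grip (a point): Centre of the hub of the round lid, 133 mm above the counter while shut; hub and buttons as on the square lid, plate 118 mm diameter.
- tub: Grey open plastic wash tub, fixed to the counter, 260 mm (x) by 210 mm (y), 85 mm tall, walls and floor 6 mm; a spoon lies inside along its +y wall. Origin: centre of its underside; x along its length.
- square_lid: The square canister's white lid, 0.15 to 0.23 kg: plate 118 x 118 x 5 mm; plug and catch tongues reach 11 mm below it. Origin: centre of the plate's underside, 33 mm under the hub centre; same axes as the hub centre. Pinched in, the buttons bottom out and the lid can be carried by them.
- sauce_a_mid (a point): squeeze bottle, dark sauce, 56 mm diameter, 178 mm tall, standing at the back; point on its axis 70 mm up; z up. Bystander
- sauce_b_mid (a point): squeeze bottle, caramel sauce, same size; point on its axis 70 mm up; z up. Bystander
- sauce_c_mid (a point): squeeze bottle, pale sauce, same size; point on its axis 70 mm up; z up. Bystander
- shaker_mid (a point): small glass shaker with domed steel top, 45 mm diameter, 85 mm tall, standing about 20 mm beside the square canister; point on its axis 40 mm up; z up. Bystander
- jar_mid (a point): small jar, 44 mm diameter, 75 mm tall, standing beside the round canister; point on its axis 37 mm up; z up. Bystander
Things that resemble listed ones, but are neither listed nor needed, are in the scene too. Leave any green look-alike of the part that bears round_lid_grip alone.

How it is judged:
By the outcome, as a careful person would: the job done as asked, in the order asked, and still so for the second after the job is handed in, with the robot touching nothing.
It also fails if it takes over 42 s, if anything falls off the work surface, if the arm or the gripper's body presses on something with over 40 N, if the wrist force passes 120 N, or if a joint passes its speed limit or range.

## Working session

There is one attempt and no reset: what is moved stays moved. The work goes in short steps, Python scripts to look and compute and a tool call to move; the robot and the scene stay as the last step left them, time stands still between calls to the robot, and variables do not carry over. Pictures are saved under pics/ and viewed, at most 10 in all, crops included, and the job is handed in when it is done.

Besides the shell and the picture viewer there is one more tool, called after ">>>" as name(argument=value, ...), one argument or row to a line, values as JSON. jog_arm: Moves the arm, as the interface text tells. Its arguments: {"type":"object","properties":{"linear":{"type":"array","items":{"type":"array","items":{"type":"number"}}},"spin":{"type":"array","items":{"type":"number"}},"gripper":{"type":"array","items":{"type":"number"}},"newtons":{"type":"number"}},"required":["linear","spin","gripper"]}

```bash
mkdir -p pics; cat > h.py <<'E'
import numpy as np, cv2
from cell import r
def snap(n):
    p,d=r.snapshot(n); np.savez(f'{n}.npz',p=p,d=d); return p,d
def world(n,u,v,d=None,z=None):
    c=r.get_calibration(n);K=np.array(c['intrinsics']);R=np.array(c['rotation']);t=np.array(c['position'])
    if R.shape!=(3,3): R=cv2.Rodrigues(R)[0]
    ray=R@np.linalg.inv(K)@np.array([u,v,1.])
    return t+ray*(d if z is None else (z-t[2])/ray[2])
E
python3 - <<'E'
from h import *
for n in('top','side'):
    p,d=snap(n); cv2.imwrite(f'pics/{n}0.png',p[:,:,::-1]); c=r.get_calibration(n); print(c)
print(r.read_state())
E
```

```text
{'intrinsics': array([[489.59360748,   0.        , 311.97876885],
       [  0.        , 489.59360748, 240.46762124],
       [  0.        ,   0.        ,   1.        ]]), 'position': array([ 0.35596385, -0.06024255,  1.16889166]), 'rotation': array([-2.13527663,  2.12567581, -0.22723369])}
{'intrinsics': array([[579.56008577,   0.        , 329.82461987],
       [  0.        , 579.56008577, 233.30157728],
       [  0.        ,   0.        ,   1.        ]]), 'position': array([ 0.13224499, -1.0862488 ,  0.88825838]), 'rotation': array([-2.128306  ,  0.46272847, -0.22542095])}
{'t': 0.1, 'joint_positions': array([-1.37019575,  0.52196692, -0.03633522,  1.59991784,  0.02115832,
        1.02108898, -0.11279153]), 'joint_velocities': array([ 0.00024167, -0.00108863, -0.00027916, -0.00221459,  0.00016044,
       -0.00063699,  0.00058376]), 'joint_torque': array([ 4.31873195e-03, -9.28477621e+01,  1.98436663e+00, -3.70536339e+01,
        1.81543588e-02,  5.36042964e-03, -4.62046512e-05]), 'position': array([0.16711996, 0.60190929, 0.19498728]), 'ee_rot': array([-4.24087893e-01, -3.11272970e+00,  1.55954419e-03]), 'ft_force': array([-0.65935859,  0.33543566, -0.29460938]), 'torque': array([-0.01510169,  0.01501821,  0.02576529]), 'grasp_force': 0.0, 'grip_width': 0.0853548498201565}
```

View pics/top0.png

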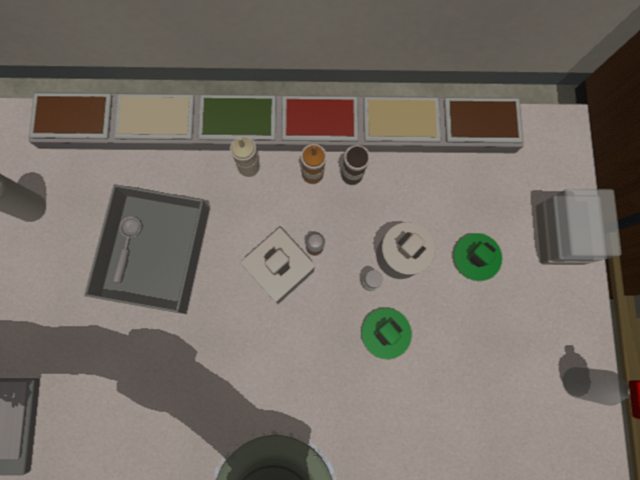

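View pics/side0.png

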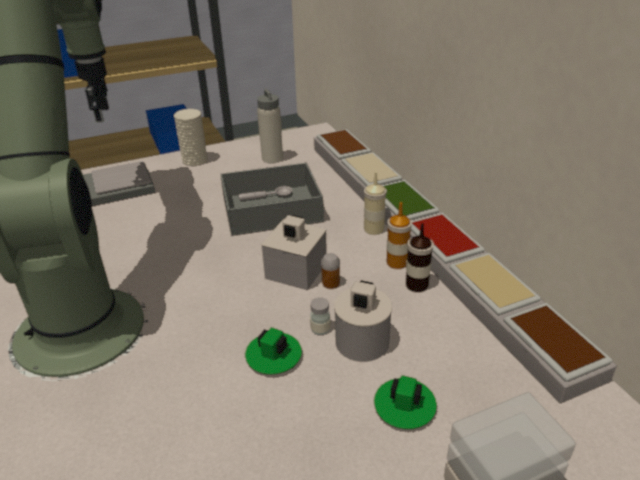

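The square canister is at top (278,263) and side (295,250). The round one is at top (405,248). The tub with the spoon is at top (150,248), and the tray at (10,420) is a decoy. The shaker is at top (315,243), to the right of the square can. The two green lids, at (478,256) and (386,332), are look-alikes. The only square white lid is at (278,263), so I'll confirm it in a crop.

```bash
python3 - <<'E'
from h import *
p=np.load('top.npz')['p'][210:320,225:345]; q=np.load('side.npz')['p'][205:300,250:350]
a=cv2.resize(p,(440,403),interpolation=cv2.INTER_CUBIC);b=cv2.resize(q,(360,342),interpolation=cv2.INTER_CUBIC)
o=np.zeros((403,800,3),np.uint8);o[:,:440]=a;o[:342,440:]=b
cv2.imwrite('pics/crop.png',o[:,:,::-1])
d=np.load('top.npz')['d'];P=np.load('top.npz')['p']
# heights
for u,v in((278,263),(262,262),(278,285),(315,243),(150,250),(107,240),(132,228)): print((u,v),world('top',u,v,d[v,u]).round(3))
# lid plate mask by height
c=r.get_calibration('top');K=np.array(c['intrinsics']);R=cv2.Rodrigues(np.array(c['rotation']))[0]
v,u=np.mgrid[0:480,0:640]
W=np.stack([(u-K[0,2])/K[0,0]*d,(v-K[1,2])/K[1,1]*d,d],-1)@R.T+c['position']
np.save('W.npy',W)
for lo,hi in((.095,.115),(.140,.158)):
    m=((W[...,2]>lo)&(W[...,2]<hi)&(u>235)&(u<320)&(v>220)&(v<305))
    pts=W[m][:,:2].astype(np.float32); print(lo,len(pts),cv2.minAreaRect(pts*1000),pts.mean(0))
m=((W[...,2]>.07)&(W[...,2]<.1)&(u>75)&(u<215)&(v>175)&(v<320));print('tub',cv2.minAreaRect(W[m][:,:2].astype(np.float32)*1000))
m=((W[...,2]>.06)&(W[...,2]<.1)&(u>302)&(u<330)&(v>228)&(v<260));print('shaker',W[m].mean(0))
E
```

```text
(278, 263) [ 0.504 -0.011  0.154]
(262, 262) [0.513 0.027 0.104]
(278, 285) [ 0.463 -0.009  0.104]
(315, 243) [ 0.56  -0.09   0.085]
(150, 250) [0.556 0.303 0.006]
(107, 240) [0.57  0.388 0.052]
(132, 228) [0.608 0.347 0.013]
0.095 2358 ((509.8023376464844, -6.007652282714844), (118.28609466552734, 118.13379669189453), 42.6747932434082) [ 0.5076419  -0.00630554]
0.14 468 ((509.6871032714844, -6.012813568115234), (54.194454193115234, 45.952110290527344), 41.789031982421875) [ 0.50895125 -0.00618507]
tub ((549.9505615234375, 291.8903503417969), (211.50779724121094, 260.18927001953125), 80.41239166259766)
shaker [ 0.56443709 -0.08877271  0.07851583]
```

View pics/crop.png

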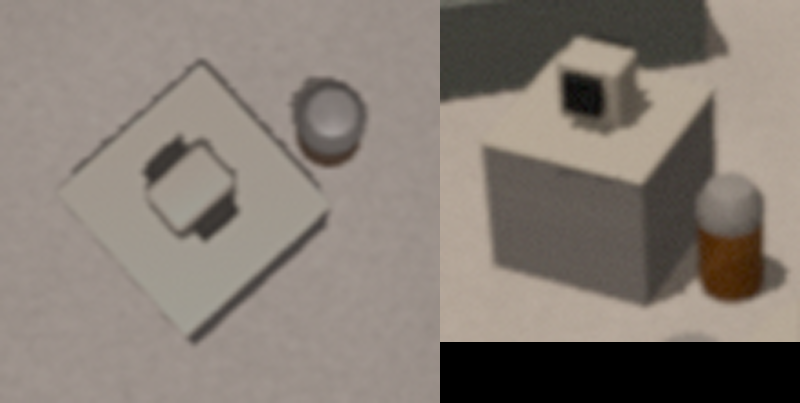

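The crop confirms it: a white square lid with dark buttons at crop (165,158) and (217,218). The press line is at about 42.5° in the world frame, and the shaker is clear and lower than the lid.

```bash
cat >> h.py <<'E'
def plan(target,yaw):
    s=r.read_state();R=cv2.Rodrigues(np.array(s['ee_rot']))[0]
    y=np.degrees(np.arctan2(R[1,1],R[0,1])); dy=(yaw-y+90)%180-90
    print('t',s['t'],'pos',s['position'].round(4),'tool y deg',y.round(2),'shift',(R.T@(np.array(target)-s['position'])).round(4),'world dyaw',dy.round(2),'spin rad',-np.radians(dy).round(3),'zaxis',R[:,2].round(3),'q',s['joint_positions'].round(2),'F',s['ft_force'].round(1),'w',s['grip_width'],s['grasp_force'])
E
python3 -c "
from h import *
plan([.5098,-.006,.25],42.5)"
```

```text
t 0.1 pos [0.1671 0.6019 0.195 ] tool y deg 74.48 shift [-0.4928 -0.4941 -0.0545] world dyaw -31.98 spin rad 0.558 zaxis [-0.    -0.001 -1.   ] q [-1.37  0.52 -0.04  1.6   0.02  1.02 -0.11] F [-0.7  0.3 -0.3] w 0.0853548498201565 0.0
```

>>> jog_arm(
  linear=[
    [0,0,-0.055],
    [-0.03,-0.03,-0.055],
    [-0.07,-0.07,-0.055],
    [-0.11,-0.11,-0.055],
    [-0.15,-0.15,-0.055],
    [-0.19,-0.19,-0.055],
    [-0.23,-0.23,-0.055],
    [-0.27,-0.27,-0.055],
    [-0.31,-0.31,-0.055],
    [-0.35,-0.35,-0.055],
  ],
  spin=[0,0.05,0.1,0.15,0.2,0.25,0.3,0.35,0.4,0.45],
  gripper=[1,1,1,1,1,1,1,1,1,1],
  newtons=40,
)

```text
t: 1.35
position: [0.4114, 0.1696, 0.2506]
ee_rot: [1.11, 2.939, 0.0]
ft_force: [0.7, 0.7, 0.5]
grip_width: 0.0854
grasp_force: 0.0
```

```bash
python3 -c "
from h import *
plan([.5098,-.006,.25],42.5)"
```

```text
t 1.35 pos [0.4114 0.1696 0.2506] tool y deg 48.62 shift [-0.19   -0.0667  0.0006] world dyaw -6.12 spin rad 0.107 zaxis [ 0.  0. -1.] q [-0.77  0.17  0.28  1.99 -0.05  0.99  0.39] F [0.7 0.7 0.5] w 0.085356445762928 0.0
```

>>> jog_arm(
  linear=[
    [-0.04,-0.014,0],
    [-0.08,-0.028,0],
    [-0.12,-0.042,0],
    [-0.16,-0.056,0],
    [-0.19,-0.067,0],
    [-0.19,-0.067,0.03],
    [-0.19,-0.067,0.05],
    [-0.19,-0.067,0.05],
    [-0.19,-0.067,0.05],
  ],
  spin=[0.02,0.04,0.06,0.08,0.107,0.107,0.107,0.107,0.107],
  gripper=[1,1,1,1,1,1,1,1,1],
)

```text
t: 2.48
position: [0.5097, -0.0044, 0.2012]
ee_rot: [1.263, 2.876, 0.0]
ft_force: [-0.1, -0.5, -0.4]
grip_width: 0.0855
grasp_force: 0.0
```

```bash
python3 - <<'E'
from h import *
plan([.5098,-.006,.111],42.5)
p,d=snap('side'); cv2.imwrite('pics/s1.png',cv2.resize(p[120:320,180:440],(780,600))[:,:,::-1])
E
```

```text
t 2.475 pos [ 0.5097 -0.0044  0.2012] tool y deg 42.57 shift [-0.0012 -0.001   0.0902] world dyaw -0.07 spin rad 0.001 zaxis [ 0.001  0.    -1.   ] q [-0.42  0.35  0.4   1.91 -0.17  0.91  0.81] F [-0.1 -0.5 -0.4] w 0.08552624518951346 0.0
```

View pics/s1.png

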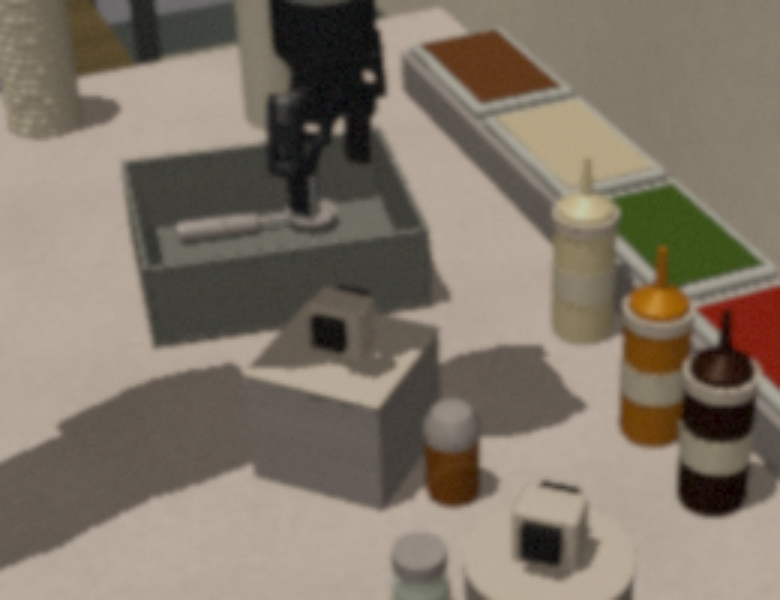

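The fingers, at crop (297,190) and (357,145), sit above the hub in line with its buttons. I'll descend and close.

>>> jog_arm(
  linear=[
    [-0.001,-0.001,0.025],
    [-0.001,-0.001,0.05],
    [-0.001,-0.001,0.07],
    [-0.001,-0.001,0.082],
    [-0.001,-0.001,0.09],
    [-0.001,-0.001,0.09],
    [-0.001,-0.001,0.09],
  ],
  spin=[0,0,0,0,0,0,0],
  gripper=[1,1,1,1,1,1,1],
)

```text
t: 3.4
position: [0.5096, -0.0058, 0.111]
ee_rot: [1.263, 2.876, 0.001]
ft_force: [-0.0, -1.1, -0.3]
grip_width: 0.0854
grasp_force: 0.0
```

>>> jog_arm(
  linear=[
    [0,0,0],
    [0,0,0],
    [0,0,0],
    [0,0,0],
    [0,0,0],
    [0,0,0],
    [0,0,0],
    [0,0,0],
  ],
  spin=[0,0,0,0,0,0,0,0],
  gripper=[0.7,0.6,0.5,0.4,0.2,0,0,0],
  newtons=40,
)

```text
t: 4.4
position: [0.5098, -0.0055, 0.1109]
ee_rot: [1.263, 2.876, 0.001]
ft_force: [0.1, 2.5, 6.1]
grip_width: 0.0305
grasp_force: 40.6
```

Width is 30.5 mm where I expected 38, so I'll look before lifting.

```bash
python3 - <<'E'
from h import *
p,d=snap('side'); q,_=snap('top'); 
a=cv2.resize(p[190:290,255:345],(400,444),interpolation=cv2.INTER_CUBIC);b=cv2.resize(q[210:310,230:320],(400,444),interpolation=cv2.INTER_CUBIC)
cv2.imwrite('pics/s2.png',np.hstack([a,b])[:,:,::-1]);s=r.read_state();print(s['grip_width'],s['grasp_force'],s['ft_force'],s['torque'])
E
```

```text
0.030170317870072353 40.64792553109541 [0.2813465  2.06584967 6.10680942] [ 0.46191866 -0.06962026 -0.0188328 ]
```

View pics/s2.png

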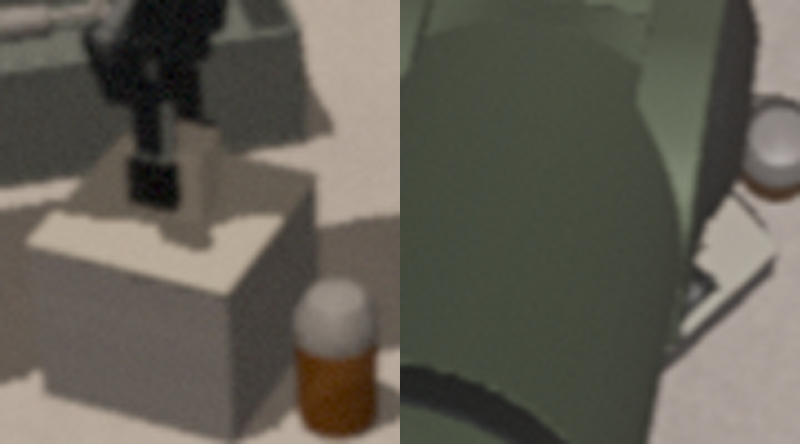

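The pad is centred on the button face (crop (155,180)). The width offset looks like finger compliance, so I'll lift slowly.

>>> jog_arm(
  linear=[
    [0,0,0],
    [0,0,0],
    [0,0,-0.002],
    [0,0,-0.004],
    [0,0,-0.007],
    [0,0,-0.01],
    [0,0,-0.01],
  ],
  spin=[0,0,0,0,0,0,0],
  gripper=[0,0,0,0,0,0,0],
)

```text
t: 5.38
position: [0.5093, -0.0058, 0.1206]
ee_rot: [1.263, 2.876, 0.0]
ft_force: [1.3, 0.4, -8.9]
grip_width: 0.0302
grasp_force: 40.5
```

```bash
python3 - <<'E'
from h import *
p,d=snap('side'); 
a=cv2.resize(p[190:290,245:345],(600,600),interpolation=cv2.INTER_CUBIC)
cv2.imwrite('pics/s3.png',a[:,:,::-1]);s=r.read_state();print(s['grip_width'],s['grasp_force'],s['ft_force'],s['torque'])
E
```

```text
0.030250102819917087 40.526474327780306 [-1.27898218  0.18098255 -9.63972085] [ 0.00622247 -0.03951783  0.03393291]
```

View pics/s3.png

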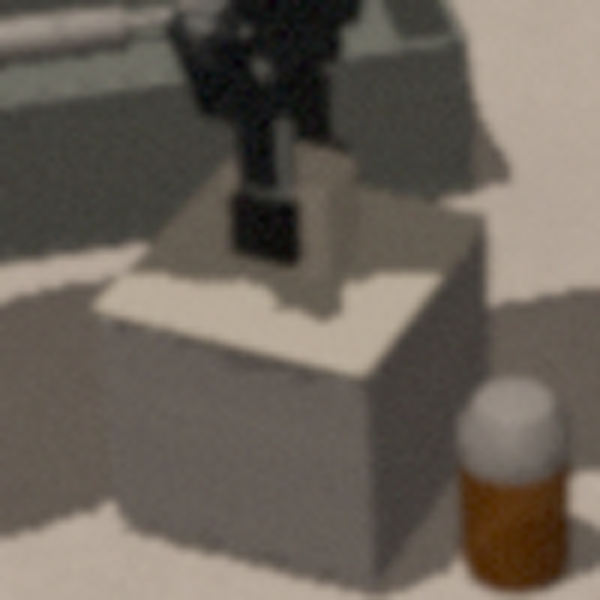

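Fz is about −9.6 N, so the canister came up with the lid and a catch is still hooked. I'll set it straight back down and use depth to see where the pads sit.

>>> jog_arm(
  linear=[
    [0,0,0.003],
    [0,0,0.006],
    [0,0,0.008],
    [0,0,0.0095],
    [0,0,0.0095],
  ],
  spin=[0,0,0,0,0],
  gripper=[0,0,0,0,0],
)

```text
t: 6.05
position: [0.5095, -0.0058, 0.1111]
ee_rot: [1.263, 2.876, 0.0]
ft_force: [-0.7, 1.1, -2.2]
grip_width: 0.0301
grasp_force: 42.4
```

```bash
python3 - <<'E'
from h import *
z=np.load('side.npz');d=z['d'];g=z['p'].mean(-1)
s=r.read_state();print(s['position'].round(4),s['ft_force'].round(1),s['grip_width'])
a=np.radians(42.5);e=np.array([np.cos(a),np.sin(a)]);n=np.array([-e[1],e[0]])
print('v  u: press-axis / lateral / height(mm) gray   (taken while raised ~10mm, TCP .1206)')
for v in range(208,240,2):
    row=[]
    for u in range(284,300,2):
        w=world('side',u,v,d[v,u]);q=w[:2]-[.5093,-.0058]
        row.append('%4d/%3d/%3d/%3d'%(q@e*1000,q@n*1000,w[2]*1000,g[v,u]))
    print(v,' '.join(row))
E
```

```text
[ 0.5095 -0.0058  0.1111] [-0.7  1.1 -2.2] 0.030053082189335615
v  u: press-axis / lateral / height(mm) gray   (taken while raised ~10mm, TCP .1206)
208  -46/ -4/210/ 22  -51/-12/215/ 17  -41/-11/209/ 19  -29/-10/202/ 23  -28/-15/202/ 31   14/  2/173/ 11   12/ -3/176/ 13   16/ -6/174/ 21
210  -43/ -2/203/ 33  -48/-10/207/ 19  -39/-10/202/ 14  -26/ -8/194/ 40  -21/-10/192/ 61    9/  0/171/ 30   13/ -2/169/ 21   14/ -7/170/ 17
212  -29/  5/187/ 40  -25/  2/186/ 22  -30/ -5/190/ 21  -22/ -6/186/ 37  -21/-10/186/ 69   17/  4/160/ 39   17/  0/162/ 23   13/ -7/165/ 22
214  -30/  5/183/ 42  -29/  0/183/ 18  -28/ -3/183/ 15  -24/ -6/182/ 34  -18/ -8/179/ 71   12/  2/158/ 73   13/ -2/158/ 73   15/ -6/159/ 59
216  -29/  6/176/ 57  -32/  0/180/ 21  -32/ -5/181/ 18  -27/ -8/178/ 37  -22/-10/177/ 68    4/ -1/158/ 76    6/ -5/158/ 92    4/-11/160/ 90
218  -26/  8/169/ 73  -26/  2/170/ 26  -30/ -4/174/ 19  -24/ -6/171/ 33  -20/ -9/170/ 66   -8/ -7/162/ 76   -4/-10/160/ 92   -4/-16/161/ 89
220  -20/ 11/159/ 75  -27/  2/165/ 38  -29/ -3/167/ 26  -25/ -6/166/ 29  -22/ -9/165/ 70  -11/ -9/158/ 79  -13/
[... 588 characters left out ...]

230  -29/  8/137/ 32  -29/  3/138/ 21  -21/  2/134/ 12  -26/ -5/138/ 13  -27/-11/141/ 14  -19/-11/136/ 36  -16/-15/135/ 91  -15/-20/136/ 97
232  -25/ 11/128/ 64  -26/  5/131/ 48  -26/  0/132/ 32  -29/ -6/135/ 20  -24/ -9/133/ 17  -25/-14/135/ 38  -15/-15/129/ 89  -12/-18/128/ 96
234  -16/ 16/116/ 89  -15/ 12/116/ 89  -16/  6/118/ 84  -14/  1/118/ 73  -27/-10/129/ 63  -14/ -8/121/ 75  -17/-15/124/ 94  -14/-19/123/ 97
236  -23/ 13/115/121  -17/ 11/111/111  -17/  6/113/ 96  -15/  1/113/ 92  -16/ -3/115/ 89  -22/-12/122/ 88  -19/-16/120/ 95  -17/-20/120/ 94
238  -28/ 10/114/167  -26/  6/113/164  -26/  1/115/156  -19/  0/110/115  -25/ -8/116/ 92  -21/-11/115/ 91  -13/-12/110/ 90  -16/-19/114/ 91
```

```bash
python3 - <<'E'
from h import *
c=r.get_calibration('side');R=np.array(c['rotation']);R=cv2.Rodrigues(R)[0] if R.shape!=(3,3) else R
K=np.array(c['intrinsics']);t=np.array(c['position'])
def pr(w): q=K@R.T@(np.array(w)-t); return (q[:2]/q[2]).round(1)
print('s1 crop px of near finger tip by z (open, TCP .201); seen ~(297,213)')
for z in(.20,.214,.225,.24,.25): print(z,(pr([.4736,-.0375,z])-[180,120])*3)
e=np.array([.737,.676])
print('s3 crop px: near pad back at 29mm, z; seen steel end y~188, black 190..262')
for z in(.1206,.13,.145,.157): 
    w=np.array([.5093,-.0058])-.0285*e; print(z,(pr([*w,z])-[245,190])*6)
E
```

```text
s1 crop px of near finger tip by z (open, TCP .201); seen ~(297,213)
0.2 [305.7 275.4]
0.214 [304.5 259.5]
0.225 [303.6 246.6]
0.24 [302.4 229.2]
0.25 [301.5 217.2]
s3 crop px: near pad back at 29mm, z; seen steel end y~188, black 190..262
0.1206 [258.  279.6]
0.13 [256.8 259.8]
0.145 [254.4 227.4]
0.157 [252.6 201.6]
```

Projection shows the real fingertips end about 36–39 mm above the reported TCP: in s1 the tip is seen at z≈0.25, where I expected 0.214. So the pads gripped only the top rim of the hub, above the buttons (32 mm hub width). I'll open, go lower in steps and re-check.

>>> jog_arm(
  linear=[
    [0,0,0],
    [0,0,0],
    [0,0,0],
    [0,0,0],
    [0,0,0],
    [0,0,0.005],
    [0,0,0.01],
    [0,0,0.015],
    [0,0,0.02],
    [0,0,0.02],
  ],
  spin=[0,0,0,0,0,0,0,0,0,0],
  gripper=[0.6,0.8,1,1,1,1,1,1,1,1],
)

```text
t: 7.3
position: [0.509, -0.0059, 0.0906]
ee_rot: [-1.263, -2.876, 0.001]
ft_force: [0.3, 0.5, -0.3]
grip_width: 0.0854
grasp_force: 0.0
```

```bash
python3 - <<'E'
from h import *
p,d=snap('side'); 
a=cv2.resize(p[190:290,245:345],(600,600),interpolation=cv2.INTER_CUBIC)
cv2.imwrite('pics/s4.png',a[:,:,::-1]);plan([.5098,-.006,.075],42.5)
E
```

```text
t 7.35 pos [ 0.5092 -0.0059  0.0909] tool y deg 42.56 shift [-0.0005  0.0004  0.0159] world dyaw -0.06 spin rad 0.001 zaxis [-0. -0. -1.] q [-0.35  0.52  0.33  2.01 -0.26  0.66  0.89] F [-0.  -0.5 -0. ] w 0.08512522301585859 0.0
```

View pics/s4.png

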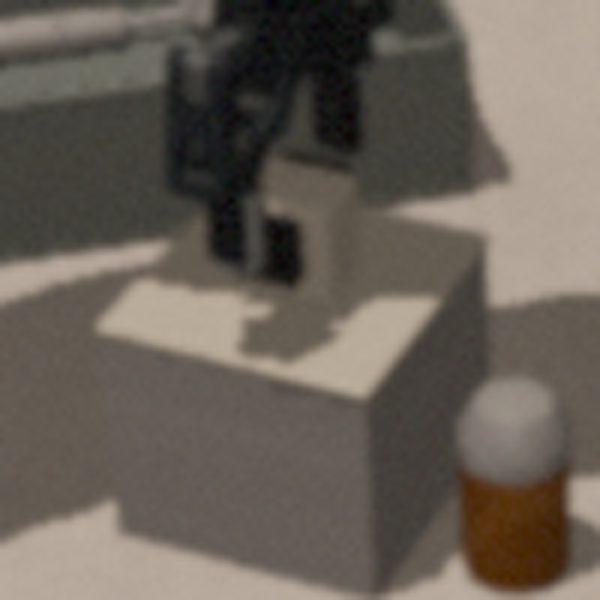

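The fingers now straddle the hub with no contact at TCP 0.091, which is below the plate's height. That confirms the offset: the open tip (240,278) is at z≈0.139. I'll go down another 16 mm to centre the pads on the buttons, then close.

>>> jog_arm(
  linear=[
    [0,0,0.005],
    [0,0,0.01],
    [0,0,0.014],
    [0,0,0.016],
    [0,0,0.016],
  ],
  spin=[0,0,0,0,0],
  gripper=[1,1,1,1,1],
)

```text
t: 7.98
position: [0.5092, -0.0059, 0.0749]
ee_rot: [-1.264, -2.876, 0.0]
ft_force: [-0.4, 0.4, -0.0]
grip_width: 0.0854
grasp_force: 0.0
```

>>> jog_arm(
  linear=[
    [0,0,0],
    [0,0,0],
    [0,0,0],
    [0,0,0],
    [0,0,0],
    [0,0,0],
    [0,0,0],
    [0,0,0],
  ],
  spin=[0,0,0,0,0,0,0,0],
  gripper=[0.7,0.6,0.5,0.4,0.2,0,0,0],
  newtons=40,
)

```text
t: 8.98
position: [0.5096, -0.0059, 0.0756]
ee_rot: [1.264, 2.876, 0.001]
ft_force: [-2.1, -0.4, 13.0]
grip_width: 0.037
grasp_force: 39.1
```

Width is now 37 mm, so both buttons are in. Gentle lift.

>>> jog_arm(
  linear=[
    [0,0,-0.001],
    [0,0,-0.002],
    [0,0,-0.004],
    [0,0,-0.007],
    [0,0,-0.01],
    [0,0,-0.01],
    [0,0,-0.01],
  ],
  spin=[0,0,0,0,0,0,0],
  gripper=[0,0,0,0,0,0,0],
)

```text
t: 9.85
position: [0.5093, -0.0058, 0.085]
ee_rot: [1.264, 2.876, 0.0]
ft_force: [-0.8, 0.2, -2.4]
grip_width: 0.0371
grasp_force: 40.2
```

Fz is −2.4 N, which is the lid alone, so it's free. I'll raise it and plan the move to the tub.

>>> jog_arm(
  linear=[
    [0,0,-0.02],
    [0,0,-0.045],
    [0,0,-0.075],
    [0,0,-0.1],
    [0,0,-0.1],
  ],
  spin=[0,0,0,0,0],
  gripper=[0,0,0,0,0],
)

```text
t: 10.48
position: [0.5101, -0.0057, 0.1862]
ee_rot: [1.263, 2.874, 0.002]
ft_force: [0.4, -0.7, -2.6]
grip_width: 0.0371
grasp_force: 40.6
```

```bash
python3 -c "
from h import *
plan([.546,.267,.185],80.4)
W=np.load('W.npy');m=(W[...,0]>.46)&(W[...,0]<.66)&(W[...,1]>.2)&(W[...,1]<.39)&(W[...,2]>.012)&(W[...,2]<.04)
q=W[m][:,:2]-[.55,.292];a=np.radians(-9.6);print('in-tub things, tub y pct',np.percentile(q@[-np.sin(a),np.cos(a)],[1,5,25,50,75,95]).round(3),m.sum())"
```

```text
t 10.475 pos [ 0.5101 -0.0057  0.1862] tool y deg 42.57 shift [0.1765 0.211  0.0015] world dyaw 37.83 spin rad -0.66 zaxis [ 0.003  0.001 -1.   ] q [-0.41  0.37  0.4   1.93 -0.19  0.87  0.82] F [ 0.4 -0.7 -2.6] w 0.037062972583930986 40.62829613685608
in-tub things, tub y pct [-0.104  0.045  0.062  0.07   0.097  0.1  ] 769
```

>>> jog_arm(
  linear=[
    [0.018,0.021,0],
    [0.04,0.047,0],
    [0.062,0.074,0],
    [0.084,0.1,0],
    [0.106,0.127,0],
    [0.128,0.153,0],
    [0.15,0.179,0],
    [0.168,0.2,0],
    [0.176,0.211,0],
    [0.176,0.211,0],
  ],
  spin=[-0.06,-0.14,-0.22,-0.3,-0.38,-0.46,-0.54,-0.61,-0.66,-0.66],
  gripper=[0,0,0,0,0,0,0,0,0,0],
)

```text
t: 11.72
position: [0.5455, 0.2671, 0.1845]
ee_rot: [-0.261, -3.13, 0.001]
ft_force: [0.4, -0.1, -2.6]
grip_width: 0.0371
grasp_force: 40.6
```

>>> jog_arm(
  linear=[
    [0,0,0],
    [0,0,0.03],
    [0,0,0.06],
    [0,0,0.08],
  ],
  spin=[0,0,0,0],
  gripper=[0,0,0,0],
)

```text
t: 12.22
position: [0.5454, 0.2651, 0.104]
ee_rot: [-0.266, -3.13, 0.001]
ft_force: [1.1, -0.1, -2.3]
grip_width: 0.0371
grasp_force: 40.6
```

```bash
python3 - <<'E'
from h import *
plan([.546,.267,-.0055],80.4)
p,d=snap('side'); q,_=snap('top')
a=cv2.resize(p[130:270,190:330],(400,400),interpolation=cv2.INTER_CUBIC);b=cv2.resize(q[170:330,60:220],(400,400),interpolation=cv2.INTER_CUBIC)
cv2.imwrite('pics/s5.png',np.hstack([a,b])[:,:,::-1])
E
```

```text
t 12.225 pos [0.5454 0.2651 0.104 ] tool y deg 80.27 shift [-0.0003  0.002   0.1095] world dyaw 0.13 spin rad -0.002 zaxis [-0.001 -0.001 -1.   ] q [-0.66  0.61  0.16  1.74 -0.12  0.81  0.96] F [ 1.1 -0.1 -2.3] w 0.03712151029294434 40.64988076686859
```

View pics/s5.png

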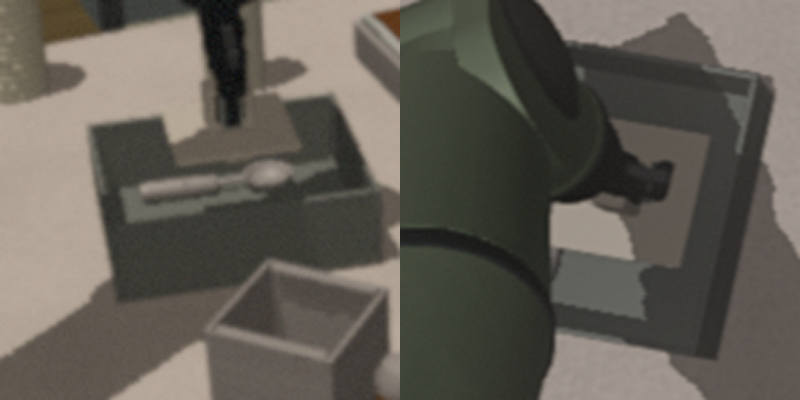

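The canister stands open at left (300,320). The lid (right (630,200)) is aligned with the tub and clear of the right-hand wall. I'll lower it.

>>> jog_arm(
  linear=[
    [0,0.001,0.025],
    [0,0.001,0.05],
    [0,0.001,0.072],
    [0,0.001,0.088],
    [0,0.001,0.098],
    [0,0.001,0.104],
    [0,0.001,0.107],
    [0,0.001,0.107],
  ],
  spin=[0,0,0,0,0,0,0,0],
  gripper=[0,0,0,0,0,0,0,0],
)

```text
t: 13.32
position: [0.5459, 0.2676, -0.0018]
ee_rot: [0.263, 3.13, 0.0]
ft_force: [0.3, 0.2, -1.8]
grip_width: 0.0363
grasp_force: 40.7
```

>>> jog_arm(
  linear=[
    [0,0,0.002],
    [0,0,0.004],
    [0,0,0.005],
    [0,0,0.005],
  ],
  spin=[0,0,0,0],
  gripper=[0,0,0,0],
)

```text
t: 13.82
position: [0.5457, 0.2675, -0.0071]
ee_rot: [-0.263, -3.13, 0.0]
ft_force: [-0.2, 0.2, -1.6]
grip_width: 0.037
grasp_force: 40.7
```

>>> jog_arm(
  linear=[
    [0,0,0.001],
    [0,0,0.002],
    [0,0,0.003],
    [0,0,0.003],
  ],
  spin=[0,0,0,0],
  gripper=[0,0,0,0],
)

```text
t: 14.32
position: [0.5464, 0.2676, -0.0077]
ee_rot: [0.264, 3.129, 0.001]
ft_force: [-12.3, -6.4, 39.8]
grip_width: 0.0369
grasp_force: 41.1
```

Contact. I'll back off slightly, open and retreat.

>>> jog_arm(
  linear=[
    [0,0,-0.0025],
    [0,0,-0.0025],
    [0,0,-0.0025],
    [0,0,-0.0025],
    [0,0,-0.0025],
    [0,0,-0.0025],
    [0,0,-0.02],
    [0,0,-0.05],
    [0,0,-0.09],
    [0,0,-0.13],
  ],
  spin=[0,0,0,0,0,0,0,0,0,0],
  gripper=[0,0,0.6,0.8,1,1,1,1,1,1],
)

```text
t: 15.58
position: [0.5458, 0.2674, 0.1225]
ee_rot: [0.264, 3.13, 0.001]
ft_force: [0.6, -0.1, 1.0]
grip_width: 0.0855
grasp_force: 0.0
```

>>> jog_arm(
  linear=[
    [0,0,-0.05],
    [0,0,-0.1],
    [0,0,-0.1],
    [0,0,-0.1],
  ],
  spin=[0,0,0,0],
  gripper=[1,1,1,1],
)

```text
t: 16.08
position: [0.5455, 0.2674, 0.2206]
ee_rot: [0.263, 3.13, 0.001]
ft_force: [-0.2, 0.5, -0.4]
grip_width: 0.0854
grasp_force: 0.0
```

```bash
python3 - <<'E'
from h import *
p,d=snap('side'); cv2.imwrite('pics/s6.png',cv2.resize(p[80:380,160:560],(800,600))[:,:,::-1])
E
```

```text
(no output)
```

View pics/s6.png

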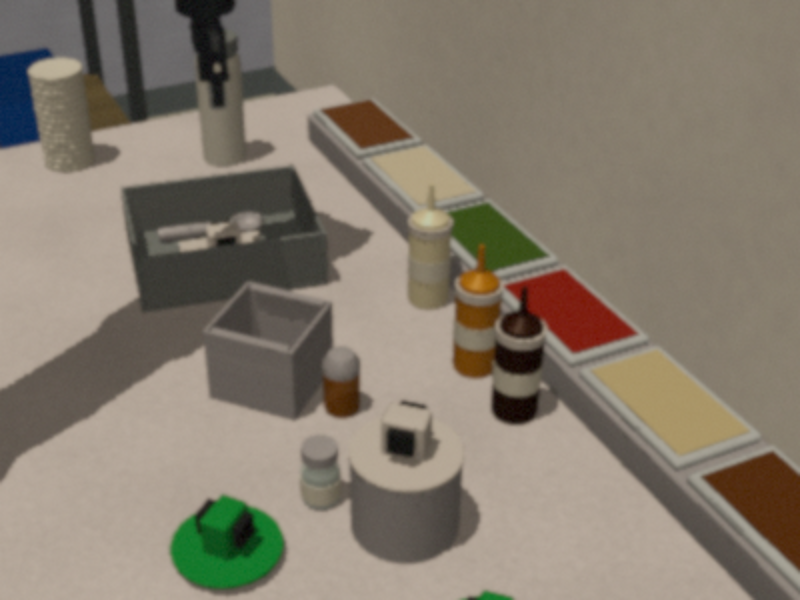

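The lid lies in the tub at (220,235). The canister stands open at (270,350), everything else is upright, and the gripper is clear.

```bash
python3 -c "
from cell import r
print(r.job_done())"
```

```text
the job is handed in; nothing more can be done
None
```

The square canister stands open with its lid in the wash tub, and the job is handed in; my first grip missed the buttons and lifted the canister about 10 mm before I set it back, nothing else was disturbed, and a brief force spike (about 42 N) as the lid touched the tub floor was the only other rough moment.

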